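Stand the inspection kit in its case and shut the dust cover

ROBOT

A 7-joint arm with a two-finger parallel gripper is mounted at the origin on a cart in front of the work surface, level with it; the furniture and walls round the work are solid. World frame = base frame: x ahead of the robot, y to its left, z up, the work surface at z = 0. Lengths are in m, angles in rad, forces in N, time in s.
With the tool pointing down it reaches from about 0.4 to 0.85 m from the base axis. Payload 10.4 kg.
Tool frame: the origin (TCP) lies on the centre line of the jaws, within the pads' length; the fingertips stand r.tip_extent ahead of it and the grasp point (between the pads) lies 3 mm ahead of it (r.tip_extent is the distance from the TCP to the fingertips, in m); z points along the fingers, y is the direction in which the jaws open and shut (so a half turn about z gives the same grasp; the last joint's range is limited). The gripper opens to 87 mm and grips with 3 to 60 N. Pads are 19 mm wide; open, the fingers measure 117 mm over their backs; the gripper's body (75 mm by 190 mm) begins 51 mm behind the grasp point.
Start: joints at [1.163, 0.332, -0.065, 1.46, 0.022, 1.35, -0.088], TCP at [0.235, -0.579, 0.245] pointing down, gripper open.
Joint ranges: [-2.6, 2.6], [-0.5, 2.12], [-1.47, 1.34], [0.16, 2.42], [-1.27, 4.41], [0.06, 2.06], [-2.6, 2.6]. Speed limits (rad/s): [2.22, 2.22, 2.79, 2.79, 3.14, 3.14, 3.14].

INTERFACE

Orientations are given as a unit quaternion [x, y, z, w].
In Python, from bench import r gives the robot as it stands. The module is installed in compiled form; this text tells all that it offers.
- The arm moves only by the shell command python3 -m jog 'ROWS' [FORCE]. ROWS is JSON, a list of rows, each a list of 5 numbers: the shift along the tool's x, y, z in cm, then the turn about the tool's z in rad, then the closure, from 0 (fully open) to 1 (shut). A call has exactly 10 rows; each row shifts and turns the pose as measured when the row begins, along the tool's axes as they then stand; what a row does not reach is not made up. A row lasts 1/10 s, in which the tool goes at most 50 mm and 8.59 degrees, less where a joint would pass 70% of its speed; a pose out of reach is approached as far as the arm can. A call with a gripper value outside its range is refused whole. The fingers move at their own pace and stop on an object; FORCE is the grip in N (left out, the last holds). Time passes only in rows, so rows that do not move let the fingers close, or fill a call up. It gives the time, the measured TCP pose, the force and the opening at its end, in the units of the state.
- r.read_state(): the state, without advancing time (a new reading comes with each control period).
- r.camera(name): name is "side" or "top"; returns a dict with "pixels" (384x512x3 uint8, red, green, blue), "fx", "fy", "cx", "cy" (pixels), "k1" (the pictures are not rectified: a ray, as slopes to the right and down, at radius r is drawn at 1 + k1 r^2 times it, then the intrinsics apply), "camera_from_world" (4x4, takes a point from world to camera coordinates). Camera axes: x right, y up, looking along -z (the intrinsics and any distortion apply to the point x, -y, -z); pixel columns grow to the right and rows downward; lengths in m; the calibration is good to about 2 mm. A picture is of the moment at which its call begins. There is no depth.
- r.close_job(): hands the job in, once; it reports no verdict.
The state is a dict: "time": time; "joint_positions": joint angles; "joint_vel": joint speeds; "joint_torque": joint torques, N m; "ee_pos": TCP position; "eef_rot": TCP orientation; "ft_force": force on the tool from outside, world axes, zero at the start; "torque": the same for the moment, N m; "width": finger opening in m.
Only numpy, scipy, OpenCV 4.12 (cv2) and the standard library are available. Lean on these libraries where they do the work, as an engineer would, in place of code of your own. Each camera call takes 0.05 s, during which the arm holds its last target. There are 200 camera calls.

TASK

Put the inspection kit away in the blue case: drop the paint marker into its small well with the red cap down, so that the paint stays at the nib, and the plug gauge into the larger empty well with its red-ringed end up, both right down on the bottom, then close the cover fully over them. Leave the valve bodies, the screw cap and the O-ring where they are.

Things in the scene. Friction and masses are not known exactly. Their poses are not given: they have to be found in the camera images.
- marker: Paint marker, white with a red ring and a red cap, lying on the bench: 125 mm long, 14.4 mm thick, 25 g. Origin midway along it on its underside (as it lies at the start); x runs along it towards the capped writing end at x = +62.5 mm (the cap is the last 40 mm); z is up as it lies
- marker_mid (a point): Middle of the marker's axis, 7.4 mm above its underside; axes as the marker's
- gauge: Go / no-go plug gauge lying on the bench, 112 mm long, 250 g: black handle 18.5 mm thick from x = -36 to +26 mm between steel ends 26 mm thick, the long GO end (to x = +56) and the short NO-GO end (to x = -56), which has a red ring beside it. Origin midway along it on its underside as it lies at the start; x points to the GO end, z up as it lies
- gauge_mid (a point): Middle of the gauge's axis, 13 mm above its underside; axes as the gauge's
- kit_case: Blue steel kit case, fixed, 83 (x) by 163 (y) mm, walls 70 mm high, filled to 66 mm with black foam. In it, in a row along y, three square wells with yellow floors 4 mm above the bench: marker well at +y, gauge well in the middle, at -y one with a grey torch standing in it (30 mm thick, top at 117 mm, fixed). Origin under its centre at bench height; x to the hinge side (away from the robot), z up
- marker_well (a point): Centre of the mouth of the marker's well, 66 mm above the bench: 23 by 23 mm, at x = +18, y = +67 mm of the case; axes as the case's
- gauge_well (a point): Centre of the mouth of the gauge's well, 66 mm above the bench: 36 by 36 mm, at x = +18, y = +5 mm of the case; axes as the case's
- cover (a joint): Angle of the case's blue cover, rad: 0 is closed on the rim; at 1.45 to 1.66 it stands open behind the case. It is a hood, open below, 83 by 163 mm and 70 mm high (closed, its top is 140 mm above the bench), and stays at whatever angle it is left (moderate friction)
- cover_hinge (a point): Middle of the cover's hinge line at the case's rear upper edge (x = +41.5, z = 70.5 mm of the case), which runs along the case's y. Axes turn with the cover: closed they are the case's; the hood spans x = -83 to 0 and z = 0 to 70 mm in them
- cover_tab (a point): On the cover's black finger tab (60 mm wide, 8 mm thick, standing 22 mm out from the lower edge of the hood's front wall), 6 mm from its free edge, on the face that looks up when closed and rearward when open: pressing on it shuts the cover. At (-99, 0, 9) mm in cover_hinge's axes; open, the tab stands up on top of the hood, 0.17 m above the bench
- valve_c: Black valve body standing on the bench at the right, 124 by 224 by 131 mm high; a bystander. Origin under its centre
- valve_a: Black valve body standing on the bench at the left, 124 by 224 by 131 mm high; a bystander. Origin under its centre
- cap_b: Black screw cap, 86 mm across and 60 mm high, on the bench at the right; a bystander. Origin under its centre
- oring_a: Black O-ring, 59 mm across and 8 mm thick, flat on the bench left of the case; a bystander. Origin under its centre
Not all that is in view belongs to the job. Several things have the shape of the marker; the one meant has the colours described above.

How it is judged:
On the way:
1. the marker (cap down) and the gauge (red-ringed end up) both stand on the bottom of their wells, with the cover still open (horizontal distance between marker_mid and marker_well below 0.014 m and z of marker_mid in the frame of kit_case below 0.0725 m and angle between each of marker, gauge's own x axis and vertical above 2.85 rad and linear speed of each of marker, gauge below 0.02 m/s and horizontal distance between gauge_mid and gauge_well below 0.014 m and z of gauge_mid in the frame of kit_case below 0.066 m and value of joint cover above 0.6 rad), for 0.2 s.
At the end, for the whole second after the job is handed in: Marker (cap down) and gauge (red-ringed end up) stand in their wells: within 6 mm of the bottom, upright to 0.29 rad, middles within 14 mm of the well's centre line, at rest; cover closed to 0.06 rad; valve bodies, screw cap and O-ring within 30 mm of where they stood (horizontal distance between marker_mid and marker_well below 0.014 m and z of marker_mid in the frame of kit_case below 0.0725 m and angle between each of marker, gauge's own x axis and vertical above 2.85 rad and linear speed of each of marker, gauge below 0.02 m/s and horizontal distance between gauge_mid and gauge_well below 0.014 m and z of gauge_mid in the frame of kit_case below 0.066 m and value of joint cover below 0.06 rad and distance of each of valve_c, valve_a, cap_b, oring_a from where it was at the start of the episode below 0.03 m); the robot touches nothing.
It fails at once if the valve body on the right is pushed more than 30 mm (distance of valve_c from where it was at the start of the episode above 0.03 m).
It fails at once if the valve body on the left is pushed more than 30 mm (distance of valve_a from where it was at the start of the episode above 0.03 m).
It fails at once if the screw cap is pushed more than 30 mm (distance of cap_b from where it was at the start of the episode above 0.03 m).
It fails at once if the O-ring is pushed more than 30 mm (distance of oring_a from where it was at the start of the episode above 0.03 m).
It also fails if it takes over 72 s, if anything falls off the work surface, if the arm or the gripper's body presses on something with over 40 N, if the wrist force passes 120 N, or if a joint passes its speed limit or range.

## Working session

There is one attempt and no reset: what is moved stays moved. The work goes in short steps, Python scripts to look and compute and a shell command to move; the robot and the scene stay as the last step left them, time stands still between calls to the robot, and variables do not carry over. Pictures are saved under pics/ and viewed, about 8 in all and at most 12, crops included, and the job is handed in when it is done.

```bash
mkdir -p pics; cat > h.py <<'E'
from bench import r
import numpy as np, cv2
from scipy.spatial.transform import Rotation as R
def snap(n,f):
    c=r.camera(n); cv2.imwrite('pics/'+f+'.png',c['pixels'][:,:,::-1]); np.save('pics/'+f+'.npy',{k:np.array(v) for k,v in c.items()},allow_pickle=True); return c
def load(f): return np.load('pics/'+f+'.npy',allow_pickle=True).item()
def ray(c,u,v):
    K=np.array([[c['fx'],0,c['cx']],[0,c['fy'],c['cy']],[0,0,1]],float)
    p=cv2.undistortPoints(np.array([[[u,v]]],float),K,np.array([c['k1'],0,0,0],float))[0,0]
    T=np.linalg.inv(c['camera_from_world']); d=T[:3,:3]@[p[0],-p[1],-1]
    return T[:3,3],d/np.linalg.norm(d)
def plane(c,u,v,z):
    o,d=ray(c,u,v); return o+d*(z-o[2])/d[2]
def two(c1,p1,c2,p2):
    o1,d1=ray(c1,*p1);o2,d2=ray(c2,*p2)
    t=np.linalg.lstsq(np.c_[d1,-d2],o2-o1,rcond=None)[0]
    a=o1+d1*t[0];b=o2+d2*t[1]; return (a+b)/2,np.linalg.norm(a-b)
def proj(c,P):
    p=(np.array(c['camera_from_world'])@np.r_[P,1])[:3]; s=np.array([p[0],-p[1]])/-p[2]; s=s*(1+c['k1']*(s@s)); return np.array([s[0]*c['fx']+c['cx'],s[1]*c['fy']+c['cy']])
E
python3 - <<'E'
from h import *
for n in('top','side'):
    c=snap(n,n+'0'); print(n,c['fx'],c['k1'],np.linalg.inv(c['camera_from_world']).round(3).tolist())
s=r.read_state(); print(s,r.tip_extent)
E
```

```text
top 469.17287741693934 -0.06322342704986122 [[-0.003, 0.997, -0.077, 0.381], [-1.0, -0.004, -0.017, -0.071], [-0.017, 0.077, 0.997, 1.464], [0.0, 0.0, 0.0, 1.0]]
side 373.9415837540327 0.011239477131206162 [[-0.815, 0.186, -0.548, -0.228], [-0.579, -0.281, 0.766, 0.939], [-0.011, 0.942, 0.337, 0.511], [0.0, 0.0, 0.0, 1.0]]
{'time': 0.1, 'joint_positions': array([ 1.16337786,  0.33283824, -0.06474456,  1.460844  ,  0.02157613,
        1.34989056, -0.08850215]), 'joint_vel': array([ 3.23642576e-04, -1.65339368e-03, -4.85226852e-06, -3.12826838e-03,
        6.73672686e-05,  1.18787043e-03,  9.34678404e-04]), 'joint_torque': array([ 2.10465158e-03, -6.24544859e+01,  2.48857430e-02, -3.90714705e+01,
       -6.15402753e-02,  3.65706068e-02,  6.07651896e-05]), 'ee_pos': array([ 0.23453198, -0.5789897 ,  0.24382149]), 'eef_rot': array([ 9.81541046e-01,  1.91250519e-01, -1.32193406e-04, -6.29279312e-04]), 'ft_force': array([ 0.23592441, -0.03495975, -0.64906505]), 'torque': array([-0.05001311, -0.00645156,  0.01180781]), 'width': 0.08678890253322341} 0.022
```

View images.

View pics/top0.png

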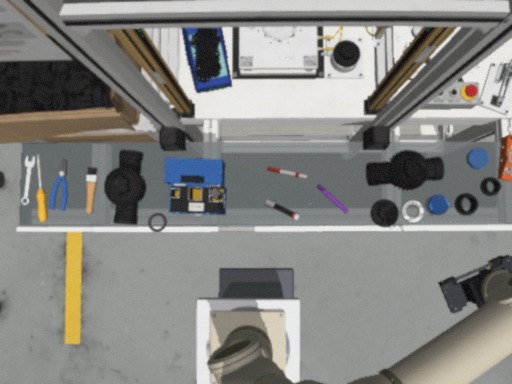

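View pics/side0.png

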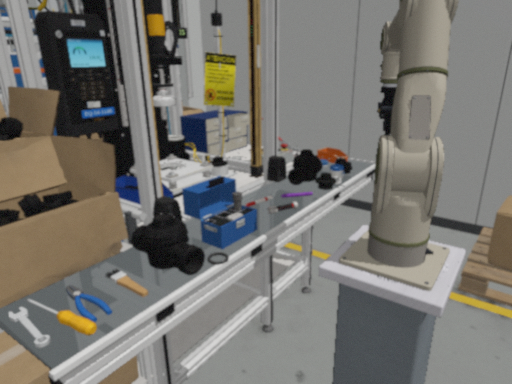

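Top view: case at (197,187), open cover behind it, valves at (125,187) and (408,170), O-ring at (157,222), screw cap at (385,212). There are three bar-like items: red/white at (287,172), purple at (332,198), and black/white with red at (282,209). I'll enlarge them.

```bash
python3 - <<'E'
import cv2,numpy as np
t=cv2.imread('pics/top0.png');s=cv2.imread('pics/side0.png')
a=cv2.resize(t[150:230,155:355],None,fx=4,fy=4,interpolation=cv2.INTER_CUBIC)
b=cv2.resize(s[165:255,190:320],None,fx=3,fy=3,interpolation=cv2.INTER_CUBIC)
o=np.zeros((320+270,800,3),np.uint8);o[:320]=a;o[320:,:390]=b
cv2.imwrite('pics/c1.png',o)
E
```

```text
(no output)
```

View pics/c1.png

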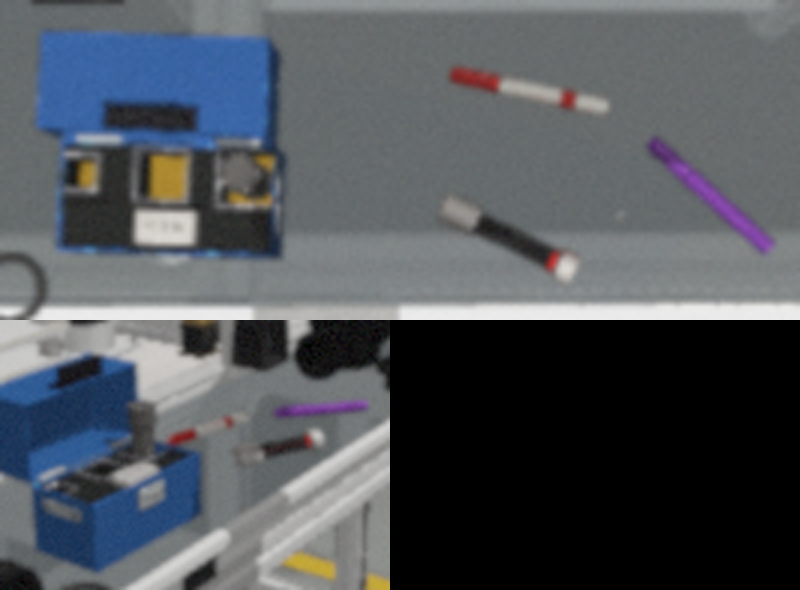

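```bash
python3 - <<'E'
from h import *
t=load('top0');s=load('side0')
T=lambda x,y:(155+x/4,150+y/4); S=lambda x,y:(190+x/3,165+(y-320)/3)
for n,a,b in [('mcap',(452,74),(173,440)),('mtail',(607,106),(244,417)),('gGO',(445,208),(238,455)),('gNG',(574,267),(322,438))]:
    P,e=two(t,T(*a),s,S(*b)); print(n,P.round(4),'gap',e.round(4),'pl',plane(t,*T(*a),0.0074 if n[0]=='m' else .013).round(4))
for n,a in [('mwell',(82,172)),('gwell',(162,177)),('twell',(247,179))]: print(n,plane(t,*T(*a),.066).round(4))
for n,a in [('FL',(58,250)),('FR',(281,256)),('BR',(281,150))]: print(n,plane(t,*T(*a),.07).round(4))
# colour masks
im=t['pixels'];hsv=cv2.cvtColor(im,cv2.COLOR_RGB2HSV)
y=cv2.inRange(hsv,(15,120,90),(35,255,255));y[:180]=0;y[215:]=0;y[:,:165]=0;y[:,230:]=0
n,l,st,ce=cv2.connectedComponentsWithStats(y);print(st[1:],ce[1:])
for q in ce[1:]: print(plane(t,*q,.004).round(4))
# bright marker/gauge masks
bg=cv2.medianBlur(im,41).astype(int);d=np.abs(im.astype(int)-bg).max(2)>28
for nm,(x0,x1,y0,y1),z in [('m',(262,312,162,182),.0074),('g',(260,305,194,224),.013)]:
    m=np.zeros_like(d);m[y0:y1,x0:x1]=d[y0:y1,x0:x1]
    n,l,st,ce=cv2.connectedComponentsWithStats(m.astype(np.uint8));k=1+st[1:,4].argmax()
    p=np.argwhere(l==k)[:,::-1].astype(np.float32);rc=cv2.minAreaRect(p);print(nm,rc)
    bx=cv2.boxPoints(rc);W=np.array([plane(t,*q,z)[:2] for q in bx]);print(W.round(4).tolist(),W.mean(0).round(4))
E
```

```text
mcap [ 0.5515 -0.0651  0.0064] gap 0.0056 pl [ 0.5537 -0.0635  0.0074]
mtail [ 0.5269 -0.1855  0.0038] gap 0.0037 pl [ 0.528  -0.1842  0.0074]
gGO [ 0.4483 -0.058   0.0127] gap 0.0009 pl [ 0.4487 -0.0577  0.013 ]
gNG [ 0.3992 -0.1593  0.0114] gap 0.0084 pl [ 0.4028 -0.1571  0.013 ]
mwell [0.4742 0.2142 0.066 ]
gwell [0.4702 0.1538 0.066 ]
twell [0.4685 0.0899 0.066 ]
FL [0.4156 0.2308 0.07  ]
FR [0.4108 0.0638 0.07  ]
BR [0.4898 0.064  0.07  ]
[[192 189   9  11  92]
 [219 189   4   3  10]
 [175 190   3   6  17]
 [212 198   5   3   9]
 [219 199   3   2   5]] [[196.15217391 193.82608696]
 [220.7        189.8       ]
 [176.05882353 192.64705882]
 [213.55555556 198.77777778]
 [220.2        199.6       ]]
[0.4755 0.1617 0.004 ]
[0.4878 0.0847 0.004 ]
[0.4794 0.2251 0.004 ]
[0.4598 0.1069 0.004 ]
[0.4571 0.0861 0.004 ]
m ((286.57904052734375, 172.12063598632812), (40.01582336425781, 4.160666465759277), 11.768289566040039)
[[0.5488, -0.059], [0.5616, -0.0617], [0.5354, -0.1838], [0.5226, -0.181]] [ 0.5421 -0.1214]
g ((282.1000061035156, 209.3000030517578), (36.224300384521484, 5.81377649307251), 26.56505012512207)
[[0.4432, -0.0526], [0.4592, -0.0607], [0.4088, -0.1606], [0.3928, -0.1524]] [ 0.426  -0.1066]
```

Markers: the red/white one at (287,172) is white with a red ring and red cap, so it is the one meant. The purple one at (332,198) is a decoy. The gauge is at (282,209), with its GO end on the left and red ring on the right. Triangulated heights and lengths (about 124 mm and 110 mm) agree with the text. My plan is to grip the tail or red-ring ends, so both items hang the right way down.

```bash
cat >> h.py <<'E'
def go(x,y,z,yaw=None):
    s=r.read_state(); M=R.from_quat(s['eef_rot']); m=M.as_matrix(); psi=np.arctan2(m[1,0],m[0,0])
    d=m.T@(np.array([x,y,z])-s['ee_pos'])*100
    print('t',round(s['time'],2),'pos',s['ee_pos'].round(4),'psi',psi.round(3),'q7',s['joint_positions'][6].round(2),'w',round(s['width'],4),'F',s['ft_force'].round(1),'tilt',m[:,2].round(3))
    print('delta cm',d.round(2),'turn',None if yaw is None else round((psi-yaw+np.pi)%(2*np.pi)-np.pi,3))
E
python3 -m jog '[[3.2,-3.35,0,0,0.3],[3.2,-3.35,0,0,0.3],[3.2,-3.35,0,0,0.3],[3.2,-3.35,0,0,0.3],[3.2,-3.35,0,0,0.3],[3.2,-3.35,0,0,0.3],[3.2,-3.35,0,0,0.3],[3.2,-3.35,0,0,0.3],[3.2,-3.35,0,0,0.3],[3.2,-3.35,0,0,0.3]]' 10
python3 -c "
from h import *
go(.4067,-.1485,.1,1.138)"
```

```text
time: 1.1
ee_pos: [0.4064, -0.137, 0.2394]
eef_rot: [0.983, 0.186, -0.003, -0.002]
ft_force: [0.6, 0.1, 0.4]
width: 0.0609
t 1.1 pos [ 0.4064 -0.137   0.2394] psi 0.373 q7 -0.94 w 0.0609 F [0.6 0.1 0.4] tilt [-0.007  0.002 -1.   ]
delta cm [-0.32  1.15 13.94] turn -0.765
```

```bash
python3 -m jog '[[0,0,2,-0.13,0.45],[0,0,2,-0.13,0.45],[0,0,2,-0.13,0.45],[0,0,2,-0.13,0.45],[0,0,2,-0.13,0.45],[0,0,2,-0.12,0.45],[0,0,2,0,0.45],[0,0,0,0,0.45],[0,0,0,0,0.45],[0,0,0,0,0.45]]'
python3 -c "
from h import *
go(.4067,-.1485,.0245,1.138)
snap('top','top1');c=snap('side','side1')
t=load('top1')
a=cv2.resize(t['pixels'][150:240,240:340],None,fx=4,fy=4,interpolation=cv2.INTER_CUBIC)
b=cv2.resize(c['pixels'][150:240,210:310],None,fx=4,fy=4,interpolation=cv2.INTER_CUBIC)
cv2.imwrite('pics/c2.png',np.hstack([a,b])[:,:,::-1])"
```

```text
time: 2.1
ee_pos: [0.4073, -0.1281, 0.0953]
eef_rot: [0.829, 0.559, -0.002, -0.003]
ft_force: [-0.2, -0.1, 1.1]
width: 0.0482
t 2.1 pos [ 0.4073 -0.1281  0.0953] psi 1.185 q7 -0.22 w 0.0482 F [-0.2 -0.1  1.1] tilt [-0.006  0.003 -1.   ]
delta cm [-1.92  0.75  7.07] turn 0.047
```

View pics/c2.png

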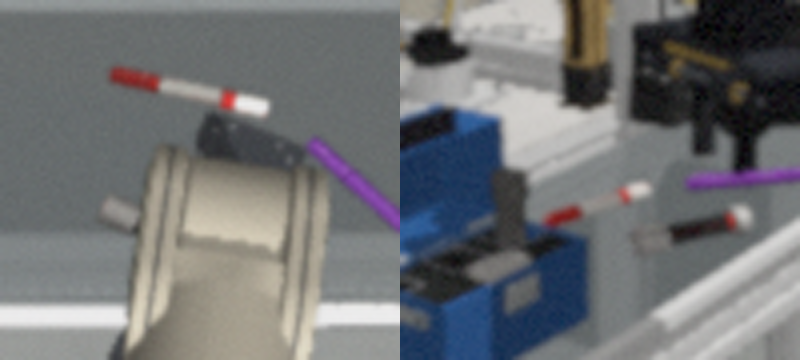

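The gripper is above the gauge's right end and nothing has been touched. The red-ring end shows at (738,215) in the side half. I'll correct the offset and descend.

```bash
python3 -m jog '[[-0.9,0.4,1.4,0.047,0.45],[-0.9,0.3,1.4,0,0.45],[0,0,1.4,0,0.45],[0,0,1.4,0,0.45],[0,0,0.9,0,0.45],[0,0,0.3,0,0.45],[0,0,0.1,0,0.45],[0,0,0,0,0.45],[0,0,0,0,0.45],[0,0,0,0,0.45]]'
python3 -c "
from h import *
go(.4067,-.1485,.0245,1.138)"
```

```text
time: 3.2
ee_pos: [0.412, -0.1503, 0.031]
eef_rot: [0.843, 0.537, 0.002, 0.003]
ft_force: [0.1, -0.7, 0.7]
width: 0.048
t 3.2 pos [ 0.412  -0.1503  0.031 ] psi 1.134 q7 -0.3 w 0.048 F [ 0.1 -0.7  0.7] tilt [ 0.006 -0.004 -1.   ]
delta cm [-0.06 -0.56  0.65] turn -0.004
```

```bash
python3 -m jog '[[0,-0.5,0.3,0,0.45],[0,0,0.3,0,0.45],[0,0,0,0,0.45],[0,0,0,0,0.9],[0,0,0,0,0.9],[0,0,0,0,0.9],[0,0,0,0,0.9],[0,0,0,0,0.9],[0,0,0,0,0.9],[0,0,0,0,0.9]]' 6
python3 -c "
from h import *
go(.4067,-.1485,.0245,1.138)"
```

```text
time: 4.2
ee_pos: [0.4073, -0.1482, 0.0249]
eef_rot: [0.843, 0.537, 0.002, 0.004]
ft_force: [0.2, 0.6, -0.3]
width: 0.0254
t 4.2 pos [ 0.4073 -0.1482  0.0249] psi 1.134 q7 -0.31 w 0.0254 F [ 0.2  0.6 -0.3] tilt [ 0.007 -0.004 -1.   ]
delta cm [-0.06 -0.04  0.04] turn -0.004
```

```bash
python3 -m jog '[[0,0,-1,0,0.9],[0.2,0,-1.5,0,0.9],[0.4,0,-1.5,0,0.9],[0.6,0,-1.5,0,0.9],[0.8,0,-1.5,0,0.9],[1,0,-1.5,0,0.9],[1,0,-1.5,0,0.9],[0,0,-1.5,0,0.9],[0,0,-1.5,0,0.9],[0,0,0,0,0.9]]' 6
python3 -c "
from h import *
go(.4067,-.1485,.19,1.138)
snap('top','top2');c=snap('side','side2')
t=load('top2')
a=cv2.resize(t['pixels'][150:240,240:340],None,fx=4,fy=4,interpolation=cv2.INTER_CUBIC)
b=cv2.resize(c['pixels'][130:220,220:320],None,fx=4,fy=4,interpolation=cv2.INTER_CUBIC)
cv2.imwrite('pics/c3.png',np.hstack([a,b])[:,:,::-1])"
```

```text
time: 5.2
ee_pos: [0.4217, -0.1078, 0.1638]
eef_rot: [0.843, 0.538, 0.001, 0.002]
ft_force: [0.3, -0.2, -4.3]
width: 0.0253
t 5.2 pos [ 0.4217 -0.1078  0.1638] psi 1.137 q7 -0.29 w 0.0253 F [ 0.3 -0.2 -4.3] tilt [ 0.004 -0.002 -1.   ]
delta cm [-4.32  0.36 -2.62] turn -0.001
```

View pics/c3.png

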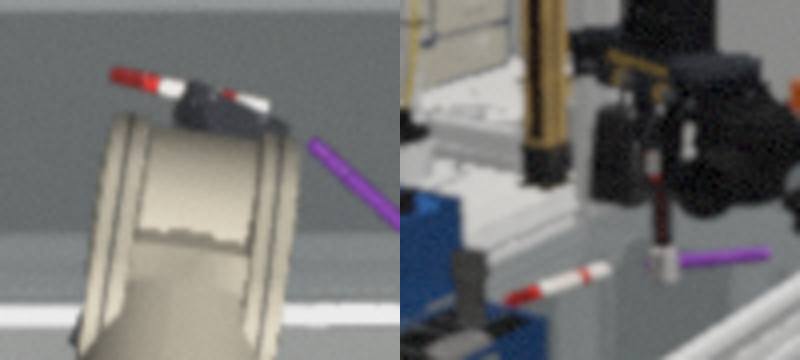

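The gauge hangs upright at (660,210) in the side half, red ring up and GO end down. Before the fit I need a sharper measure of the wells.

```bash
python3 - <<'E'
from h import *
t=load('top0')['pixels'];s=load('side0')['pixels']
a=cv2.resize(t[180:218,164:230],None,fx=12,fy=8,interpolation=cv2.INTER_CUBIC)
b=cv2.resize(s[192:250,196:262],None,fx=12,fy=5,interpolation=cv2.INTER_CUBIC)
o=np.vstack([a,b])
cv2.imwrite('pics/c4.png',o[:600,:,::-1]);print(a.shape,o.shape)
E
```

```text
(304, 792, 3) (594, 792, 3)
```

View pics/c4.png

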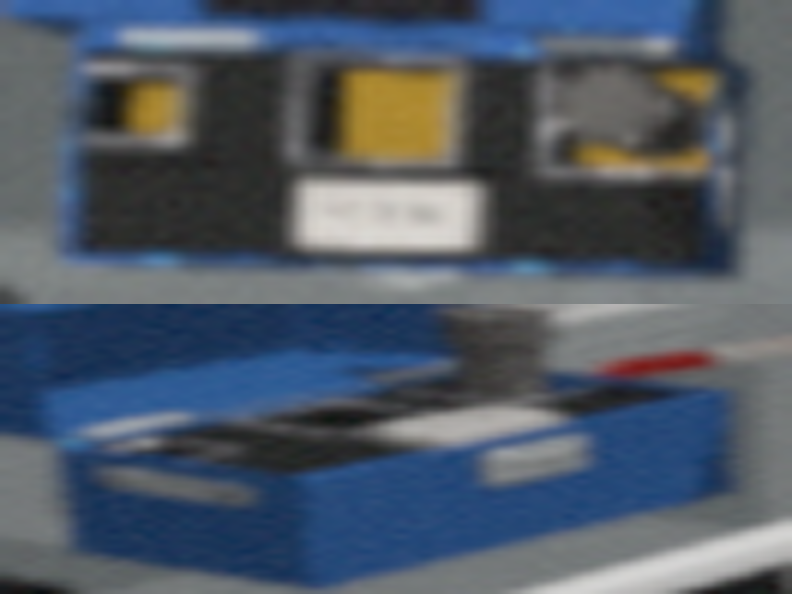

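```bash
python3 - <<'E'
from h import *
t=load('top0');s=load('side0')
T=lambda x,y:(164+(x+.5)/12-.5,180+(y+.5)/8-.5); S=lambda x,y:(196+(x+.5)/12-.5,192+(y-304+.5)/5-.5)
for n,a in [('mw',(137,105)),('gw',(377,113)),('tw',(628,118)),('FL',(61,265)),('BL',(76,32)),('FR',(722,271))]: print(n,plane(t,*T(*a),.066 if n[1]=='w' else .07).round(4))
for n,a in [('FLside',(303,480)),('FRside',(735,391))]: print(n,plane(s,*S(*a),.07).round(4))
print(two(t,T(61,265),s,S(303,480)),two(t,T(722,271),s,S(735,391)))
for y,v in[('torchtop',(612,98))]: print(y,plane(t,*T(*v),.117))
E
```

```text
mw [0.4751 0.2159 0.066 ]
gw [0.4719 0.1554 0.066 ]
tw [0.4698 0.0925 0.066 ]
FL [0.4151 0.2335 0.07  ]
BL [0.5024 0.2307 0.07  ]
FR [0.4125 0.0684 0.07  ]
FLside [0.414  0.2329 0.07  ]
FRside [0.407  0.0715 0.07  ]
(array([0.4146148 , 0.2331012 , 0.06997159]), np.float64(0.0011559001590136972)) (array([0.41138446, 0.06784525, 0.06786488]), np.float64(0.002715616341226968))
torchtop [0.47380625 0.09043653 0.117     ]
```

Two-view check: the case corner heights come out at 0.070 and 0.068, and the edges are 165 mm apart, which fits. The gauge well is at about (0.4723, 0.1547), the marker well at about (0.475, 0.216), and the case yaw is about -0.035.

```bash
python3 -m jog '[[0,0,-3,0,0.9],[0,0,-4,0,0.9],[3,-0.7,-2,0,0.9],[4.2,-1,0,0,0.9],[4.2,-1,0,0,0.9],[4.2,-1,0,0,0.9],[4.2,-1,0,0,0.9],[4.2,-1,0,0,0.9],[2,-0.6,0,0,0.9],[0,0,0,-0.1,0.9]]' 20
python3 -m jog '[[0,0,0,-0.14,0.9],[0,0,0,-0.14,0.9],[0,0,0,-0.14,0.9],[0,0,0,-0.14,0.9],[0,0,0,-0.14,0.9],[0,0,0,-0.14,0.9],[0,0,0,-0.14,0.9],[0,0,0,-0.14,0.9],[0,0,0,-0.14,0.9],[0,0,0,-0.14,0.9]]'
python3 -c "
from h import *
go(.4723,.1547,.25,3.107)"
```

```text
time: 6.3
ee_pos: [0.4694, 0.1625, 0.2449]
eef_rot: [0.817, 0.577, -0.005, -0.005]
ft_force: [-0.3, -1.1, -2.0]
width: 0.0251
time: 7.3
ee_pos: [0.4638, 0.1614, 0.2324]
eef_rot: [0.223, 0.975, -0.002, -0.017]
ft_force: [0.5, -0.5, -2.8]
width: 0.0247
t 7.3 pos [0.4638 0.1614 0.2324] psi 2.691 q7 0.6 w 0.0247 F [ 0.5 -0.5 -2.8] tilt [-0.034  0.003 -0.999]
delta cm [-1.01 -0.26 -1.79] turn -0.416
```

```bash
python3 -m jog '[[0,0,-0.5,-0.14,0.9],[0,0,-0.5,-0.14,0.9],[0,0,0,-0.12,0.9],[0,0,0,0,0.9],[0,0,0,0,0.9],[-0.4,0.7,0,0,0.9],[-0.4,0,0,0,0.9],[0,0,0,0,0.9],[0,0,0,0,0.9],[0,0,0,0,0.9]]'
python3 -c "
from h import *
go(.4723,.1547,.165,3.107)
snap('top','top3');c=snap('side','side3')
t=load('top3')
a=cv2.resize(t['pixels'][150:230,150:240],None,fx=4,fy=4,interpolation=cv2.INTER_CUBIC)
b=cv2.resize(c['pixels'][130:260,170:280],None,fx=4,fy=4,interpolation=cv2.INTER_CUBIC)
o=np.zeros((520,800,3),np.uint8);o[:320,:360]=a;o[:,360:]=b
cv2.imwrite('pics/c5.png',o[:,:,::-1])"
```

```text
time: 8.3
ee_pos: [0.4705, 0.1671, 0.2358]
eef_rot: [0.021, 1.0, 0.001, -0.022]
ft_force: [-0.1, 0.7, -2.8]
width: 0.0247
t 8.3 pos [0.4705 0.1671 0.2358] psi 3.1 q7 0.98 w 0.0247 F [-0.1  0.7 -2.8] tilt [-0.044  0.003 -0.999]
delta cm [-0.55 -1.23  7.06] turn -0.007
```

View pics/c5.png

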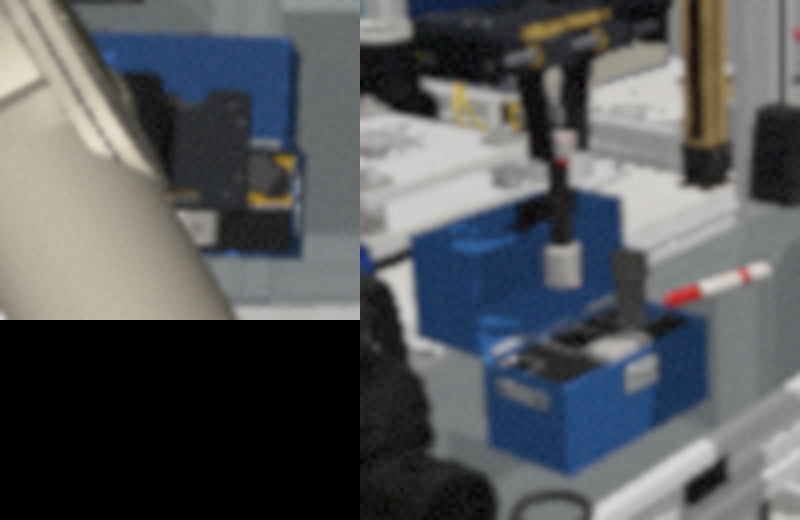

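The gauge hangs at (563,220) in the side half, above the middle well. The tool has picked up a slight tilt, so I'll measure where the GO end and top end really are.

```bash
python3 - <<'E'
from h import *
s=load('side3')
im=s['pixels'].astype(int)
print('grey cols of GO end and top rows')
for v in (192,195,198,137+30,167):
    print(v,[tuple(im[v,u]) for u in range(213,229)] if v in(195,) else '')
S=lambda x,y:(170+(x-360+.5)/4-.5,130+(y+.5)/4-.5)
for n,p in [('GOtop',(563,247)),('GObot',(563,280)),('ring',(563,162)),('top',(566,138))]:
    o,d=ray(s,*S(*p)); P=o+d*(.1671-o[1])/d[1]; print(n,P.round(4))
E
```

```text
grey cols of GO end and top rows
192 
195 [(np.int64(18), np.int64(45), np.int64(81)), (np.int64(38), np.int64(58), np.int64(90)), (np.int64(54), np.int64(66), np.int64(89)), (np.int64(88), np.int64(91), np.int64(100)), (np.int64(115), np.int64(114), np.int64(114)), (np.int64(127), np.int64(126), np.int64(123)), (np.int64(133), np.int64(130), np.int64(128)), (np.int64(142), np.int64(138), np.int64(138)), (np.int64(150), np.int64(147), np.int64(145)), (np.int64(155), np.int64(152), np.int64(150)), (np.int64(150), np.int64(147), np.int64(146)), (np.int64(125), np.int64(123), np.int64(127)), (np.int64(77), np.int64(84), np.int64(101)), (np.int64(34), np.int64(59), np.int64(93)), (np.int64(32), np.int64(57), np.int64(94)), (np.int64(26), np.int64(50), np.int64(89))]
198 
167 
167 
GOtop [0.4683 0.1671 0.1444]
GObot [0.47   0.1671 0.1182]
ring [0.4643 0.1671 0.2099]
top [0.4603 0.1671 0.2283]
```

```bash
python3 -m jog '[[-0.3,-1.2,0,0,0.9],[0,0,0,0,0.9],[0,0,1.5,0,0.9],[0,0,1.5,0,0.9],[0,0,1,0,0.9],[0,0,0,0,0.9],[0,0,0,0,0.9],[0,0,0,0,0.9],[0,0,0,0,0.9],[0,0,0,0,0.9]]'
python3 -c "
from h import *
go(.4723,.1547,.165,3.107)
c=snap('side','side4')
s=load('side4')
b=cv2.resize(c['pixels'][130:260,170:280],None,fx=4,fy=4,interpolation=cv2.INTER_CUBIC)
cv2.imwrite('pics/c6.png',b[:,:,::-1])"
```

```text
time: 9.4
ee_pos: [0.4708, 0.1535, 0.1917]
eef_rot: [0.021, 1.0, 0.001, -0.022]
ft_force: [0.2, -1.4, -2.8]
width: 0.0248
t 9.4 pos [0.4708 0.1535 0.1917] psi 3.099 q7 0.98 w 0.0248 F [ 0.2 -1.4 -2.8] tilt [-0.045  0.002 -0.999]
delta cm [-0.27  0.13  2.66] turn -0.008
```

View pics/c6.png

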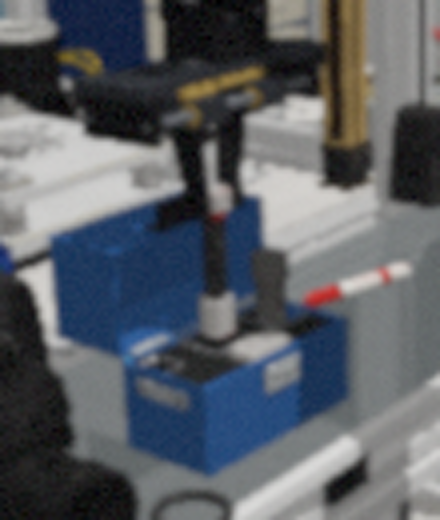

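The GO end is at (218,335), just over the mouth of the middle well. I'll check its x along the ray, then lower.

```bash
python3 - <<'E'
from h import *
s=load('side4')
S=lambda x,y:(170+(x+.5)/4-.5,130+(y+.5)/4-.5)
for n,p in [('GOtop',(217,298)),('GObot',(218,335)),('ring',(216,214)),('top',(220,190))]:
    o,d=ray(s,*S(*p)); P=o+d*(.1535-o[1])/d[1]; print(n,P.round(4))
E
python3 -m jog '[[-0.2,0.1,1,0,0.9],[0,0,1,0,0.9],[0,0,1,0,0.9],[0,0,0.5,0,0.9],[0,0,0,0,0.9],[0,0,0,0,0.9],[0,0,0,0,0.9],[0,0,0,0,0.9],[0,0,0,0,0.9],[0,0,0,0,0.9]]'
python3 -c "
from h import *
go(.4723,.1547,.135,3.107)"
```

```text
GOtop [0.4691 0.1535 0.0996]
GObot [0.4699 0.1535 0.0693]
ring [0.4662 0.1535 0.1665]
top [0.4613 0.1535 0.1858]
time: 10.45
ee_pos: [0.4715, 0.1546, 0.1538]
eef_rot: [0.021, 1.0, 0.001, -0.022]
ft_force: [0.4, -0.4, -2.9]
width: 0.0246
t 10.45 pos [0.4715 0.1546 0.1538] psi 3.099 q7 0.94 w 0.0246 F [ 0.4 -0.4 -2.9] tilt [-0.044  0.002 -0.999]
delta cm [-0.16  0.01  1.87] turn -0.008
```

```bash
python3 -m jog '[[-0.1,0,0.8,0,0.9],[0,0,0.6,0,0.9],[0,0,0.3,0,0.9],[0,0,0,0,0.9],[0,0,0,0,0.6],[0,0,0,0,0.6],[0,0,0,0,0.6],[0,0,0,0,0.6],[0,0,0,0,0.6],[0,0,0,0,0.6]]'
python3 -c "
from h import *
go(.4723,.1547,.235,3.107)"
```

```text
time: 11.45
ee_pos: [0.4728, 0.1551, 0.1364]
eef_rot: [0.021, 1.0, 0.001, -0.021]
ft_force: [0.8, -0.2, -0.3]
width: 0.0346
t 11.45 pos [0.4728 0.1551 0.1364] psi 3.099 q7 0.92 w 0.0346 F [ 0.8 -0.2 -0.3] tilt [-0.042  0.003 -0.999]
delta cm [ 0.46 -0.03 -9.85] turn -0.008
```

The gauge is released: the wrist load fell from 2.9 to 0.3 N. Next I'll raise, move to the marker tail and check the gauge from there.

```bash
python3 -m jog '[[0,0,-3,0,0.6],[0,0,-4,0,0.6],[0,0,-3,0,0.6],[-1,-4.2,0,0,0.6],[-1,-4.7,0,0,0.6],[-1,-4.7,0,0,0.6],[-1,-4.7,0,0,0.6],[-1,-4.7,0,0,0.6],[-1,-4.7,0,0,0.6],[-1,-4.7,0,0,0.6]]'
python3 -m jog '[[0,0,0,0.14,0.6],[0,0,0,0.14,0.6],[0,0,0,0.14,0.6],[0,0,0,0.14,0.6],[0,0,0,0.14,0.6],[0,0,0,0.14,0.6],[0,0,0,0.14,0.6],[0,0,0,0.14,0.6],[0,0,0,0.14,0.6],[0,0,0,0.14,0.6]]'
python3 -c "
from h import *
go(.5299,-.1782,.1,1.36)
snap('top','top5');c=snap('side','side5')
t=load('top5')
a=cv2.resize(t['pixels'][180:218,164:230],None,fx=6,fy=6,interpolation=cv2.INTER_CUBIC)
b=cv2.resize(c['pixels'][150:250,190:290],None,fx=4,fy=4,interpolation=cv2.INTER_CUBIC)
o=np.zeros((400,800,3),np.uint8);o[:228,:396]=a;o[:,400:]=b
cv2.imwrite('pics/c7.png',o[:,:,::-1])"
```

```text
time: 12.45
ee_pos: [0.5364, -0.1749, 0.2396]
eef_rot: [0.013, 1.0, 0.0, -0.018]
ft_force: [0.3, 1.0, 0.7]
width: 0.035
time: 13.45
ee_pos: [0.5354, -0.1861, 0.2374]
eef_rot: [0.679, 0.734, -0.012, -0.015]
ft_force: [-0.6, -0.2, -0.2]
width: 0.0348
t 13.45 pos [ 0.5354 -0.1861  0.2374] psi 1.648 q7 0.21 w 0.0348 F [-0.6 -0.2 -0.2] tilt [-0.039  0.003 -0.999]
delta cm [ 0.75  0.05 13.75] turn 0.288
```

View pics/c7.png

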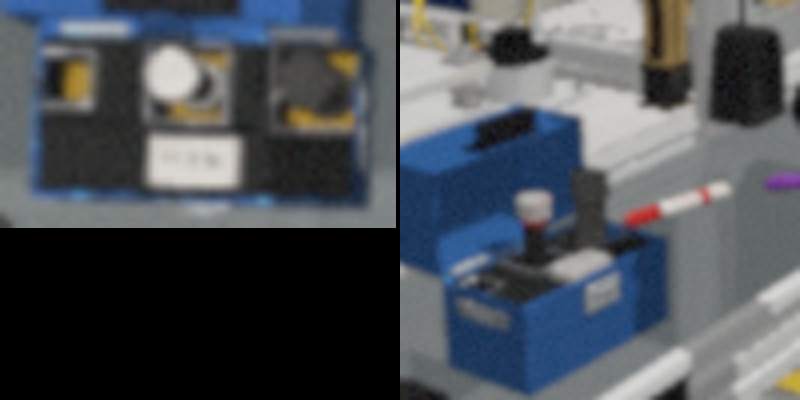

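The gauge stands in the middle well at (172,73), red ring up and level with the torch top. Now down to the marker tail.

```bash
python3 -m jog '[[0.7,0,0,0.14,0.6],[0,0,0,0.14,0.6],[0,0,4,0,0.6],[0,0,4,0,0.6],[0,0,4,0,0.6],[0,0,3,0,0.6],[0,0,0,0,0.6],[0,0,0,0,0.6],[0,0,0,0,0.6],[0,0,0,0,0.6]]'
python3 -c "
from h import *
t=load('top5'); print(plane(t,164+172.5/6-.5,180+73.5/6-.5,.116))
go(.5299,-.1782,.0245,1.36)"
```

```text
time: 14.55
ee_pos: [0.5323, -0.1788, 0.0883]
eef_rot: [0.764, 0.645, -0.012, -0.01]
ft_force: [-0.5, -0.1, -1.0]
width: 0.0347
[0.47430753 0.15526404 0.116     ]
t 14.55 pos [ 0.5323 -0.1788  0.0883] psi 1.401 q7 -0.11 w 0.0347 F [-0.5 -0.1 -1. ] tilt [-0.031  0.    -1.   ]
delta cm [ 0.05 -0.04  6.38] turn 0.041
```

```bash
python3 -m jog '[[0,0,2.5,0.04,0.6],[0,0,2,0,0.6],[0,0,1.2,0,0.6],[0,0,0.5,0,0.6],[0,0,0.2,0,0.6],[0,0,0,0,0.6],[0,0,0,0,0.6],[0,0,0,0,0.6],[0,0,0,0,0.6],[0,0,0,0,0.6]]'
python3 -c "
from h import *
go(.5299,-.1782,.0245,1.36)"
```

```text
time: 15.55
ee_pos: [0.5373, -0.1811, 0.0324]
eef_rot: [0.777, 0.629, -0.008, -0.003]
ft_force: [-0.2, 0.2, -0.2]
width: 0.0346
t 15.55 pos [ 0.5373 -0.1811  0.0324] psi 1.362 q7 -0.18 w 0.0346 F [-0.2  0.2 -0.2] tilt [-0.016 -0.006 -1.   ]
delta cm [ 0.14 -0.77  0.8 ] turn 0.002
```

```bash
python3 -m jog '[[0.1,-0.7,0.3,0,0.6],[0,0,0.4,0,0.6],[0,0,0.1,0,0.6],[0,0,0,0,0.6],[0,0,0,0,1],[0,0,0,0,1],[0,0,0,0,1],[0,0,0,0,1],[0,0,0,0,1],[0,0,0,0,1]]' 3
python3 -c "
from h import *
go(.5299,-.1782,.0245,1.36)"
```

```text
time: 16.55
ee_pos: [0.5299, -0.1785, 0.0239]
eef_rot: [0.777, 0.629, -0.008, -0.003]
ft_force: [0.7, 0.1, -0.7]
width: 0.0141
t 16.55 pos [ 0.5299 -0.1785  0.0239] psi 1.362 q7 -0.19 w 0.0141 F [ 0.7  0.1 -0.7] tilt [-0.016 -0.006 -1.   ]
delta cm [ 0.03 -0.   -0.06] turn 0.002
```

```bash
python3 -m jog '[[0,0,-1,0,1],[0,0,-1.4,0,1],[0.2,0,-1.4,0,1],[0.4,0,-1.4,0,1],[0.5,0,-1.4,0,1],[0.7,0,-1.4,0,1],[1,0,-1.4,0,1],[1.2,0,-1.4,0,1],[1.4,0,-1,0,1],[1.4,0,-1,0,1]]' 3
python3 -m jog '[[1.2,0,-0.5,0,1],[1.2,0,-0.3,0,1],[1,0,-0.3,0,1],[0,0,-1,0,1],[0,0,-2,0,1],[0,0,-1,0,1],[0,0,0,0,1],[0,0,0,0,1],[0,0,0,0,1],[0,0,0,0,1]]' 3
python3 -c "
from h import *
go(.5299,-.1782,.0245,1.36)
snap('top','top6');c=snap('side','side6')
t=load('top6')
p=proj(c,r.read_state()['ee_pos']).astype(int);print(p)
b=cv2.resize(c['pixels'][p[1]-40:p[1]+70,p[0]-50:p[0]+50],None,fx=5,fy=5,interpolation=cv2.INTER_CUBIC)
cv2.imwrite('pics/c8.png',b[:,:,::-1])"
```

```text
time: 17.55
ee_pos: [0.5473, -0.1061, 0.1637]
eef_rot: [0.777, 0.629, -0.008, -0.002]
ft_force: [0.4, -0.0, 0.4]
width: 0.0139
time: 18.55
ee_pos: [0.5552, -0.0673, 0.2159]
eef_rot: [0.776, 0.63, -0.009, -0.003]
ft_force: [-0.0, -0.6, 0.1]
width: 0.0142
t 18.55 pos [ 0.5552 -0.0673  0.2159] psi 1.364 q7 -0.29 w 0.0142 F [-0.  -0.6  0.1] tilt [-0.018 -0.006 -1.   ]
delta cm [-11.19   0.12  19.24] turn 0.004
[245 148]
```

View pics/c8.png

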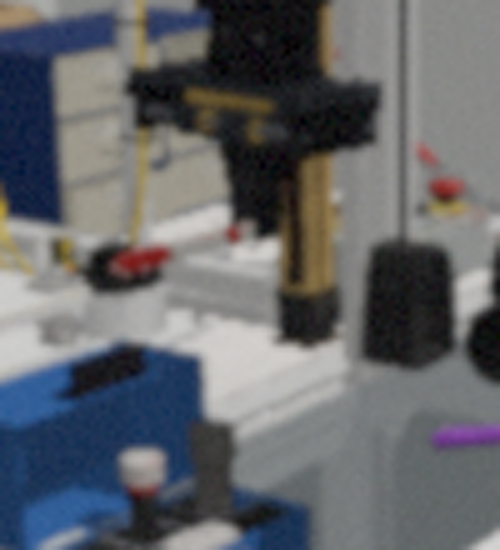

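The marker is held by its tail at (240,235) but still nearly level, with the cap at (140,262). The 3 N pad friction is beating gravity. Vertical shaking biases it cap-down, so I'll try that and measure the tilt by colour.

```bash
cat >> h.py <<'E'
def tilt(c):
    s=r.read_state(); m=R.from_quat(s['eef_rot']).as_matrix(); n=m[:,1]; p=s['ee_pos']+m[:,2]*.0165
    im=np.array(c['pixels']).astype(int); red=((im[...,0]>100)&(im[...,0]-im[...,1]>55)&(im[...,0]-im[...,2]>55)&(abs(im[...,1]-im[...,2])<45)).astype(np.uint8)
    q=proj(c,p); N,l,st,ce=cv2.connectedComponentsWithStats(red)
    for k in range(1,N):
        if st[k,4]>=4 and np.hypot(*(ce[k]-q))<75:
            o,d=ray(c,*ce[k]); P=o+d*((p-o)@n)/(d@n); v=P-p; h=v@m[:,0]
            print('red',ce[k].round(1),st[k,4],'P',P.round(3),'dist',np.linalg.norm(v).round(3),'droop deg',np.degrees(np.arctan2(-v[2],h)).round(1))
E
python3 -c "
from h import *
tilt(load('side6'))"
python3 -m jog '[[0,0,-4,0,1],[0,0,4,0,1],[0,0,-4,0,1],[0,0,4,0,1],[0,0,-4,0,1],[0,0,4,0,1],[0,0,-4,0,1],[0,0,4,0,1],[0,0,0,0,1],[0,0,0,0,1]]' 3
python3 -c "
from h import *
go(.5299,-.1782,.0245,1.36)
tilt(snap('side','side7'))"
```

```text
red [283.9 144.9] 14 P [ 0.515 -0.257  0.197] dist 0.194 droop deg 179.4
red [222.8 159.4] 29 P [0.575 0.029 0.195] dist 0.099 droop deg 2.4
time: 19.65
ee_pos: [0.5304, -0.0648, 0.2119]
eef_rot: [0.773, 0.633, -0.036, -0.026]
ft_force: [0.6, 0.5, 0.9]
width: 0.0145
t 19.65 pos [ 0.5304 -0.0648  0.2119] psi 1.373 q7 -0.29 w 0.0145 F [0.6 0.5 0.9] tilt [-0.089 -0.007 -0.996]
delta cm [-10.68   3.8   18.74] turn 0.013
red [283.7 145. ] 13 P [ 0.497 -0.227  0.205] dist 0.165 droop deg -176.4
red [250.5 163. ] 6 P [ 0.527 -0.06   0.17 ] dist 0.026 droop deg 78.0
red [248.1 184.1] 26 P [ 0.525 -0.04   0.099] dist 0.099 droop deg 75.0
```

Shaking worked: the droop is now 75°. A few gentler strokes should finish it.

```bash
python3 -m jog '[[0,0,-2.5,0,1],[0,0,2.5,0,1],[0,0,-2.5,0,1],[0,0,2.5,0,1],[0,0,-2.5,0,1],[0,0,0,0,1],[0,0,0,0,1],[0,0,0,0,1],[0,0,0,0,1],[0,0,0,0,1]]' 3
python3 -c "
from h import *
go(.4,-.0,.26,3.107)
tilt(snap('side','side7'))"
```

```text
time: 20.7
ee_pos: [0.5375, -0.065, 0.2469]
eef_rot: [0.774, 0.632, -0.032, -0.021]
ft_force: [-0.0, -0.5, -0.3]
width: 0.0145
t 20.7 pos [ 0.5375 -0.065   0.2469] psi 1.371 q7 -0.28 w 0.0145 F [-0.  -0.5 -0.3] tilt [-0.076 -0.007 -0.997]
delta cm [  3.62 -14.82  -0.3 ] turn -1.736
red [283.7 145. ] 13 P [ 0.5   -0.232  0.204] dist 0.173 droop deg 171.1
red [248.5 152.5] 4 P [ 0.535 -0.061  0.206] dist 0.025 droop deg 78.8
red [246.  173.4] 27 P [ 0.534 -0.042  0.136] dist 0.098 droop deg 75.4
```

```bash
python3 -m jog '[[0,0,-1.5,0,1],[0,0,-1.5,0,1],[3.6,-2,0,0,1],[3.6,-2,0,0,1],[3.6,-2,0,0,1],[3.6,-2,0,0,1],[3.6,-2,0,0,1],[3.6,-2,0,0,1],[3.6,-2,0,0,1],[0,0,0,0,1]]' 10
python3 -m jog '[[0,0,0,0.14,1],[0,0,0,0.14,1],[0,0,0,0.14,1],[0,0,0,0.14,1],[0,0,0,0.14,1],[0,0,0,0.14,1],[0,0,0,0.14,1],[0,0,0,0.14,1],[0,0,0,0.14,1],[0,0,0,0.14,1]]'
python3 -c "
from h import *
go(.45,.216,.26,-.035)
tilt(snap('side','side8'))"
```

```text
time: 21.75
ee_pos: [0.4514, 0.2197, 0.2925]
eef_rot: [0.775, 0.631, -0.029, -0.02]
ft_force: [-0.8, 0.2, -0.9]
width: 0.0138
time: 22.75
ee_pos: [0.4531, 0.22, 0.3026]
eef_rot: [0.999, -0.042, -0.031, 0.004]
ft_force: [-0.1, -0.3, -0.3]
width: 0.0137
t 22.75 pos [0.4531 0.22   0.3026] psi -0.083 q7 -2.24 w 0.0137 F [-0.1 -0.3 -0.3] tilt [-0.063 -0.004 -0.998]
delta cm [-0.01  0.38  4.28] turn -0.048
red [283.7 145. ] 13 P [0.205 0.243 0.328] dist 0.252 droop deg -170.5
red [211.9 157.7] 16 P [0.445 0.22  0.261] dist 0.027 droop deg 103.4
red [215.4 183.8] 59 P [0.437 0.22  0.188] dist 0.099 droop deg 95.3
```

```bash
python3 -m jog '[[1.5,0,0,-0.048,1],[1.5,0,0,0,1],[0.9,0,0,0,1],[0,0,1.5,0,1],[0,0,1.5,0,1],[0,0,1.5,0,1],[0,0,0,0,1],[0,0,0,0,1],[0,0,0,0,1],[0,0,0,0,1]]'
python3 -c "
from h import *
go(.4915,.2163,.26,-.035)
c=snap('side','side9');tilt(c)
b=cv2.resize(c['pixels'][110:240,170:280],None,fx=5,fy=4.6,interpolation=cv2.INTER_CUBIC)
cv2.imwrite('pics/c9.png',b[:,:,::-1])"
```

```text
time: 23.8
ee_pos: [0.4892, 0.217, 0.2556]
eef_rot: [0.999, -0.014, -0.031, 0.002]
ft_force: [-0.6, 0.1, 0.7]
width: 0.0138
t 23.8 pos [0.4892 0.217  0.2556] psi -0.028 q7 -2.2 w 0.0138 F [-0.6  0.1  0.7] tilt [-0.061 -0.004 -0.998]
delta cm [ 0.21  0.07 -0.45] turn 0.007
red [203.6 171.9] 11 P [0.482 0.217 0.214] dist 0.026 droop deg 100.4
red [207.5 196.8] 54 P [0.473 0.217 0.142] dist 0.099 droop deg 95.2
```

View pics/c9.png

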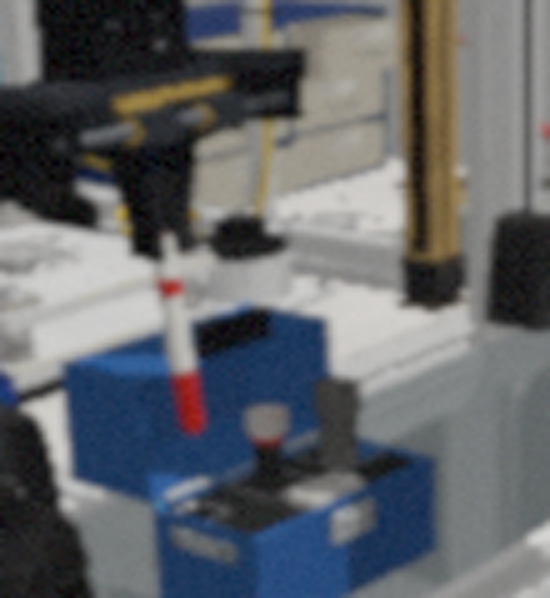

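The marker hangs cap down at (190,405), tip at about (195,430), above the left well. It leans about 0.12 rad towards the robot, which still fits the well. Shift +x by 7 mm and lower to the mouth.

```bash
python3 -m jog '[[0.4,0.1,1,0,1],[0.3,0,1,0,1],[0,0,1,0,1],[0,0,1,0,1],[0,0,0,0,1],[0,0,0,0,1],[0,0,0,0,1],[0,0,0,0,1],[0,0,0,0,1],[0,0,0,0,1]]'
python3 -c "
from h import *
c=snap('side','side10');go(.4915,.2163,.2,-.035);tilt(c)"
```

```text
time: 24.85
ee_pos: [0.4944, 0.2157, 0.2122]
eef_rot: [0.999, -0.014, -0.03, 0.002]
ft_force: [-0.7, -0.3, -0.1]
width: 0.0137
t 24.9 pos [0.4944 0.2158 0.2123] psi -0.028 q7 -2.21 w 0.0141 F [0.3 1.  0.4] tilt [-0.06  -0.004 -0.998]
delta cm [-0.22 -0.05  1.24] turn 0.007
red [203.5 186.2] 13 P [0.488 0.216 0.171] dist 0.026 droop deg 99.7
red [207.2 210.1] 47 P [0.479 0.216 0.099] dist 0.098 droop deg 95.1
```

```bash
python3 -m jog '[[-0.2,0,0.5,0,1],[0,0,0.6,0,1],[0,0,0.6,0,1],[0,0,0.6,0,1],[0,0,0.6,0,1],[0,0,0,0,1],[0,0,0,0,1],[0,0,0,0,1],[0,0,0,0,1],[0,0,0,0,1]]' 5
python3 -c "
from h import *
c=snap('side','side11');go(.4915,.2163,.14,-.035);tilt(c)"
```

```text
time: 25.9
ee_pos: [0.4903, 0.2157, 0.1809]
eef_rot: [0.999, -0.014, -0.03, 0.002]
ft_force: [-0.3, 0.7, 0.1]
width: 0.014
t 25.95 pos [0.4904 0.2157 0.1809] psi -0.028 q7 -2.22 w 0.0137 F [-0.1 -0.4  0.6] tilt [-0.06  -0.003 -0.998]
delta cm [ 0.36 -0.08  4.08] turn 0.007
red [205.  195.8] 13 P [0.484 0.216 0.142] dist 0.023 droop deg 100.0
red [208.9 218.3] 33 P [0.474 0.216 0.075] dist 0.091 droop deg 96.2
```

The visible cap length has shrunk and there is no contact force, so the tip is inside the well. Lowering further.

```bash
python3 -m jog '[[0,0,0.6,0,1],[0,0,0.6,0,1],[0,0,0.6,0,1],[0,0,0.6,0,1],[0,0,0.6,0,1],[0,0,0.6,0,1],[0,0,0,0,1],[0,0,0,0,1],[0,0,0,0,1],[0,0,0,0,1]]' 4
python3 -c "
from h import *
c=snap('side','side12');go(.4915,.2163,.14,-.035);tilt(c)"
```

```text
time: 26.95
ee_pos: [0.4877, 0.2155, 0.1413]
eef_rot: [0.999, -0.014, -0.03, 0.002]
ft_force: [-0.5, 0.5, -0.5]
width: 0.0143
t 27.0 pos [0.4877 0.2155 0.1414] psi -0.028 q7 -2.24 w 0.0143 F [-0.1  0.3 -0.8] tilt [-0.061 -0.004 -0.998]
delta cm [ 0.39 -0.09  0.12] turn 0.007
red [206.5 209. ] 12 P [0.482 0.215 0.102] dist 0.023 droop deg 98.9
```

```bash
python3 -m jog '[[0,0,0.2,0,1],[0,0,0,0,0.68],[0,0,0,0,0.68],[0,0,0,0,0.68],[0,0,0,0,0.68],[0,0,-2,0,0.68],[0,0,-4,0,0.68],[0,0,-4,0,0.68],[0,0,-4,0,0.68],[-4,0,0,0,0.68]]'
python3 -m jog '[[-4,-4,0,0,0.68],[-2,-4.5,0,0,0.68],[0,-4.5,0,0,0.68],[0,-4.5,0,0,0.68],[0,-4.5,0,0,0.68],[0,0,0,0,0.68],[0,0,0,0,0.68],[0,0,0,0,0.68],[0,0,0,0,0.68],[0,0,0,0,0.68]]'
python3 -c "
from h import *
go(.4,.15,.14,-.035)
c=snap('side','side13');t=snap('top','top13')
a=cv2.resize(t['pixels'][155:222,160:234],None,fx=5,fy=5,interpolation=cv2.INTER_CUBIC)
b=cv2.resize(c['pixels'][150:260,190:270],None,fx=5,fy=5,interpolation=cv2.INTER_CUBIC)
o=np.zeros((550,770,3),np.uint8);o[:335,:370]=a;o[:,370:]=b
cv2.imwrite('pics/c10.png',o[:,:,::-1])"
```

```text
time: 28.0
ee_pos: [0.4584, 0.2159, 0.2858]
eef_rot: [0.999, -0.015, -0.032, 0.001]
ft_force: [-0.6, 0.7, -0.8]
width: 0.0277
time: 29.0
ee_pos: [0.4037, 0.4192, 0.2909]
eef_rot: [0.999, -0.017, -0.03, 0.001]
ft_force: [0.3, 0.0, 0.9]
width: 0.0281
t 29.0 pos [0.4037 0.4192 0.2909] psi -0.034 q7 -2.59 w 0.0281 F [0.3 0.  0.9] tilt [-0.06  -0.002 -0.998]
delta cm [ 1.44 26.86 15.12] turn 0.001
```

View pics/c10.png

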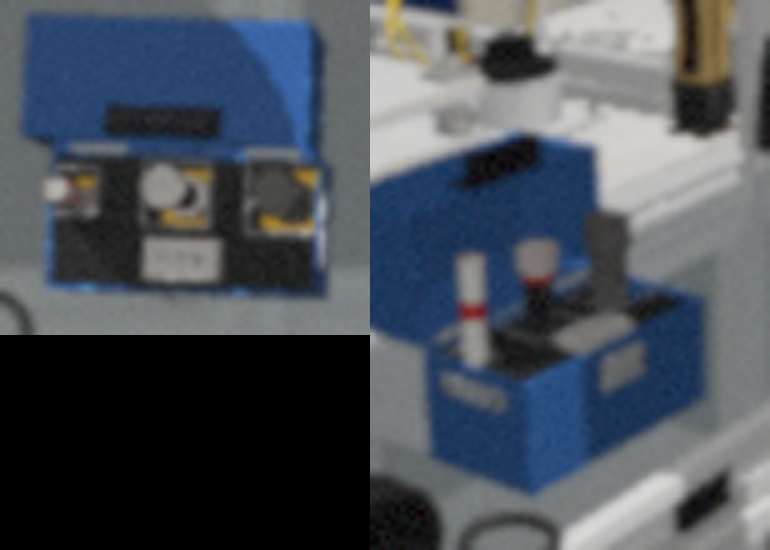

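Both stand in their wells: marker at (57,188) top and (472,310) side, cap hidden below, and gauge at (165,185) with its red ring up. That was the last picture, so I'll check the heights numerically.

```bash
python3 - <<'E'
from h import *
t=load('top13');s=load('side13')
T=lambda x,y:(160+(x+.5)/5-.5,155+(y+.5)/5-.5);S=lambda x,y:(190+(x-370+.5)/5-.5,150+(y+.5)/5-.5)
print('marker top',two(t,T(57,188),s,S(472,257)),'gauge top',two(t,T(162,185),s,S(537,244)))
# tab: black on top of the cover
print('tab C top z.175',plane(t,*T(163,113),.175),plane(t,*T(107,121),.17),plane(t,*T(219,121),.17))
for q in [(465,178),(537,152)]:print('tab side',S(*q))
print('tab 2view', two(t,T(107,108),s,S(467,160)), two(t,T(219,110),s,S(537,135)))
E
```

```text
marker top (array([0.4708499 , 0.21316174, 0.12871474]), np.float64(0.003950034070587062)) gauge top (array([0.47313349, 0.15450012, 0.11767363]), np.float64(0.003803650594558721))
tab C top z.175 [0.5106646  0.14587259 0.175     ] [0.50684686 0.17804797 0.17      ] [0.50654213 0.11536435 0.17      ]
tab side (208.6, 185.2)
tab side (223.0, 180.0)
tab 2view (array([0.51048549, 0.17498735, 0.16986258]), np.float64(0.00947773084423018)) (array([0.5093162 , 0.11273523, 0.16911094]), np.float64(0.008784041176933651))
```

Seated heights: marker top at 0.129 m and gauge top at 0.118 m. These match 4+125 and 4+112 mm. Next is the cover: go behind the tab, which is at about (0.506, 0.147) with its top at 0.175.

```bash
python3 -m jog '[[0,4,0,0,1],[2,3.8,0,0,1],[2.2,3.8,0,0,1],[2.2,3.8,0,0,1],[2.2,3.8,0,0,1],[2.2,3.8,0,0,1],[2,3.4,0,0,1],[1,0,0,0,1],[0,0,0,0,1],[0,0,0,0,1]]' 10
python3 -c "
from h import *
go(.532,.147,.185,-.035)"
```

```text
time: 30.1
ee_pos: [0.5366, 0.1353, 0.2836]
eef_rot: [0.999, -0.021, -0.029, 0.001]
ft_force: [0.3, -0.8, -1.2]
width: 0.0007
t 30.1 pos [0.5366 0.1353 0.2836] psi -0.041 q7 -2.01 w 0.0007 F [ 0.3 -0.8 -1.2] tilt [-0.058 -0.001 -0.998]
delta cm [ 0.07 -1.18  9.87] turn -0.006
```

```bash
python3 -m jog '[[0.1,-1.1,2,0,1],[0,0,2,0,1],[0,0,2,0,1],[0,0,2,0,1],[0,0,1.5,0,1],[0,0,0.5,0,1],[0,0,0,0,1],[0,0,0,0,1],[0,0,0,0,1],[0,0,0,0,1]]'
python3 -c "
from h import *
go(.532,.147,.182,-.035)"
```

```text
time: 31.1
ee_pos: [0.5276, 0.1587, 0.1853]
eef_rot: [1.0, -0.012, -0.026, -0.001]
ft_force: [-0.1, 0.9, 0.6]
width: 0.0004
t 31.1 pos [0.5276 0.1587 0.1853] psi -0.025 q7 -2.06 w 0.0004 F [-0.1  0.9  0.6] tilt [-0.053  0.003 -0.999]
delta cm [0.49 1.16 0.3 ] turn 0.01
```

```bash
python3 -m jog '[[-0.8,0.6,0,0,1],[-0.8,0.5,0,0,1],[-0.9,0,0,0,1],[-0.9,0,0,0,1],[-0.9,0,0.1,0,1],[-0.9,0,0.2,0,1],[-0.8,0,0.3,0,1],[0,0,0,0,1],[0,0,0,0,1],[0,0,0,0,1]]'
python3 -c "
from h import *
go(.466,.147,.179,-.035)"
```

```text
time: 32.1
ee_pos: [0.463, 0.1481, 0.1837]
eef_rot: [1.0, -0.013, -0.024, -0.001]
ft_force: [2.6, -0.2, -0.2]
width: 0.0004
t 32.1 pos [0.463  0.1481 0.1837] psi -0.026 q7 -2.04 w 0.0004 F [ 2.6 -0.2 -0.2] tilt [-0.047  0.004 -0.999]
delta cm [0.33 0.1  0.45] turn 0.009
```

```bash
python3 -m jog '[[0,0,0.5,0,1],[-0.6,0,0.6,0,1],[-0.6,0,0.5,0,1],[-0.6,0,0.6,0,1],[-0.5,0,0.6,0,1],[-0.5,0,0.7,0,1],[0,0,0,0,1],[0,0,0,0,1],[0,0,0,0,1],[0,0,0,0,1]]'
python3 -c "
from h import *
go(.424,.147,.148,-.035);c=snap('top','top14')"
```

```text
time: 33.1
ee_pos: [0.4251, 0.1497, 0.1535]
eef_rot: [0.999, -0.012, -0.03, 0.001]
ft_force: [0.5, -0.1, -0.7]
width: 0.0003
t 33.1 pos [0.4251 0.1497 0.1535] psi -0.025 q7 -2.05 w 0.0003 F [ 0.5 -0.1 -0.7] tilt [-0.061 -0.001 -0.998]
delta cm [-0.07  0.27  0.55] turn 0.01
```

```bash
python3 -m jog '[[0,0,0.6,0,1],[-0.3,0,0.7,0,1],[-0.3,0,0.7,0,1],[-0.3,0,0.7,0,1],[-0.3,0,0.7,0,1],[0,0,0,0,1],[0,0,0,0,1],[0,0,0,0,1],[0,0,0,0,1],[0,0,0,0,1]]'
python3 -c "
from h import *
go(.398,.147,.1015,-.035);c=snap('side','side15')
im=cv2.cvtColor(c['pixels'],cv2.COLOR_RGB2HSV)
b=cv2.inRange(im,(100,120,40),(125,255,255));b[:,:185]=0;b[:,275:]=0;b[:150]=0;b[260:]=0
for f in('side13','side15'):
    m=cv2.inRange(cv2.cvtColor(load(f)['pixels'],cv2.COLOR_RGB2HSV),(100,120,40),(125,255,255))
    m[:,:160]=0;m[:,275:]=0;m[:150]=0;m[260:]=0
    print(f)
    for v in range(150,256,6): print(v,''.join('#' if q else '.' for q in m[v,160:275:2]))
"
```

```text
time: 34.15
ee_pos: [0.405, 0.1504, 0.1186]
eef_rot: [0.999, -0.012, -0.037, 0.002]
ft_force: [0.2, 0.2, -0.4]
width: 0.0004
t 34.15 pos [0.405  0.1504 0.1186] psi -0.024 q7 -2.07 w 0.0004 F [ 0.2  0.2 -0.4] tilt [-0.074 -0.003 -0.997]
delta cm [-0.57  0.34  1.76] turn 0.011
side13
150 ...................####...................................
156 ..........................................................
162 ..........................................................
168 ..........................................................
174 ..........................................................
180 ................................#####.....................
186 ..#..............########..##########.....................
192 ..####......#########################.....................
198 ............##################....###.....................
204 .............###########...###....#.......................
210 .............###########...###................##..........
216 .................#####....................######..........
222 .....................###..........####.....#####.........
[... 757 characters left out ...]
.......
192 ..####..............................##......###...........
198 ...................####################.....###...........
204 ....................###################.....####..........
210 ....................#################.........##..........
216 .....................###############......######..........
222 .....................###....####..####.....#####..........
228 .....................#.......#########..#########.........
234 ......................######################..............
240 ......................#################...................
246 .............................####.........................
252 ..........................................................
```

The cover has come forward over the case. I'll press it fully shut.

```bash
python3 -m jog '[[-0.5,0.2,0.3,0,1],[0,0,0.5,0,1],[0,0,0.5,0,1],[0,0,0.3,0,1],[0,0,0.2,0,1],[0,0,0,0,1],[0,0,0,0,1],[0,0,0,0,1],[0,0,0,0,1],[0,0,0,0,1]]'
python3 -c "
from h import *
go(.398,.147,.1015,-.035)"
```

```text
time: 35.2
ee_pos: [0.3987, 0.1487, 0.1023]
eef_rot: [0.999, -0.012, -0.037, 0.003]
ft_force: [-0.7, -0.1, 5.7]
width: 0.0005
t 35.2 pos [0.3987 0.1487 0.1023] psi -0.024 q7 -2.08 w 0.0005 F [-0.7 -0.1  5.7] tilt [-0.073 -0.004 -0.997]
delta cm [-0.06  0.17  0.09] turn 0.011
```

```bash
python3 -m jog '[[0,0,0.4,0,1],[0,0,0.4,0,1],[0,0,0.4,0,1],[0,0,0.4,0,1],[0,0,0.4,0,1],[0,0,0,0,1],[0,0,0,0,1],[0,0,0,0,1],[0,0,0,0,1],[0,0,0,0,1]]'
python3 -c "
from h import *
go(.398,.147,.1015,-.035)"
```

```text
time: 36.2
ee_pos: [0.3991, 0.1489, 0.1024]
eef_rot: [0.999, -0.013, -0.036, 0.008]
ft_force: [0.3, 0.1, 4.7]
width: 0.0008
t 36.2 pos [0.3991 0.1489 0.1024] psi -0.026 q7 -2.1 w 0.0008 F [0.3 0.1 4.7] tilt [-0.072 -0.015 -0.997]
delta cm [-0.1   0.19  0.1 ] turn 0.009
```

It's at a hard stop and the tab height matches closed. Retreat and check.

```bash
python3 -m jog '[[-0.3,0,-2,0,1],[-1,0,-4,0,1],[-1,0,-4,0,1],[0,0,-4,0,1],[0,-4,0,0,1],[0,-4,0,0,1],[0,-4,0,0,1],[0,-4,0,0,1],[0,0,0,0,1],[0,0,0,0,1]]'
python3 - <<'E'
from h import *
go(.398,.147,.1015,-.035)
s=snap('side','side16');t=snap('top','top16')
m=cv2.inRange(cv2.cvtColor(s['pixels'],cv2.COLOR_RGB2HSV),(100,110,35),(125,255,255))
for v in range(176,256,4): print(v,''.join('#' if q else '.' for q in m[v,180:275]))
m=cv2.inRange(cv2.cvtColor(t['pixels'],cv2.COLOR_RGB2HSV),(100,110,35),(125,255,255))
for v in range(156,222,3): print(v,''.join('#' if q else '.' for q in m[v,155:240]))
# where the hood's top corners must show if closed (z .14)
ux=np.array([1,-.035,0]);uy=np.array([.035,1,0]);C=np.array([.4549,.1492,0])
for a,b in((-1,1),(-1,-1),(1,1),(1,-1)):
    P=C+a*.0415*ux+b*.0815*uy+[0,0,.14];print(a,b,'side',proj(s,P).round(1),'top',proj(t,P).round(1))
E
```

```text
time: 37.2
ee_pos: [0.3894, 0.3156, 0.2431]
eef_rot: [0.999, -0.015, -0.039, 0.007]
ft_force: [0.5, -0.1, 0.4]
width: 0.0004
t 37.2 pos [0.3894 0.3156 0.2431] psi -0.032 q7 -2.42 w 0.0004 F [ 0.5 -0.1  0.4] tilt [-0.078 -0.013 -0.997]
delta cm [ 2.49 16.6  14.27] turn 0.003
176 ...............................................................................................
180 ...............................................................................................
184 ...............................................................................................
188 ..............................................############################.....................
192 ....................................########################################...................
196 ..........................##################################################...................
200 .....................#######################################################...................
204 .....................#######################################################...................
208 .....................
[... 2622 characters left out ...]
......###########################################################.................
207 .........###########################################################.................
210 .........#############################################################...............
213 .................................###################...############.#................
216 .....................................................................................
219 .....................................................................................
-1 1 side [219.2 203.1] top [163.8 211.7]
-1 -1 side [256.  187.3] top [221.  213.6]
1 1 side [197.9 196.9] top [165.1 182.5]
1 -1 side [235.4 182.3] top [222.1 184.3]
```

```bash
python3 - <<'E'
from h import *
a=load('side0')['pixels'].astype(int);b=load('side16')['pixels'].astype(int);d=(np.abs(a-b).max(2)>45)
for n,(x0,x1,y0,y1) in dict(oring=(205,232,250,266),valve_a=(130,200,200,272),valve_c=(288,325,148,185),cap_b=(315,340,170,190)).items(): print(n,d[y0:y1,x0:x1].mean().round(3))
r.close_job()
E
```

```text
oring 0.0
valve_a 0.058
valve_c 0.0
cap_b 0.012
the job is handed in; nothing more can be done
```

I put both tools in the blue case, shut the cover and handed the job in at about 37 s of the 72 s allowed. No verdict is given, but my last checks all fit a finished job.

- **Gauge:** I gripped it by its red-ringed end, let it swing to vertical and lowered it into the middle well. It stands red ring up; its top measured 0.118 m against the 0.116 m expected.
- **Marker:** I used the white one with the red ring and cap, not the purple one. Pad friction kept it nearly level at first, so I shook it cap-down before lowering it into its well. Its top measured 0.1287 m against the 0.129 m expected. It may lean slightly, by an estimated 0.12 rad against the 0.29 allowed.
- **Cover:** I pushed it over by the tab and pressed it down to a hard stop at the expected closed height of about 0.080 m. In the top view the hood's outline sits where a closed cover should, to about 1 pixel. In the side view one rear corner is about 2.6 pixels off.
- **Bystanders:** A before-and-after comparison of the side view showed no change at the O-ring or the right valve body, and 1% at the screw cap. The left valve body's region changed by about 6%. I put that down to the moved cover and the gripper's shadow nearby, but did not confirm it. The gripper only passed high over that area.
- **Other disagreements:** The tool picked up a tilt of 0.04–0.09 rad during turns and fast moves, which I allowed for when placing. The two camera rays missed each other by 4 mm at the tool tops and 9 mm at the tab. I had used all 12 viewed pictures before closing the cover, so that stage was checked by numbers only.

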